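Load a pitch cup into the tilted chasing stand

TASK

Take the small pitch cup that carries the round silver medallion and slide its flanged spigot up into the slotted plate of the tilted work stand, wherever the plate's cross-slide is set, past the spring flap and fully home, so that the flange is behind the plate and the flap has swung shut behind the spigot; then let go. Do not force it or shift the tilt that has been set, and leave the cup with the square plaque, the hammer and the white cup where they are.

Things in the scene. Friction and masses are not known exactly. Their poses are not given: they have to be found in the camera images.
- cup: Pitch cup to load, upright on the bench. From its underside up: steel flange 36 mm diameter, 5 mm thick; round spigot (barrel) 22 mm diameter, 10 mm long; plain round aluminium cup 54 mm diameter from 15 to 53 mm up, full of dark pitch, with a round silver medallion 34 mm wide on top. 0.25 to 0.5 kg. Origin: centre of flange underside; z: its axis, towards the medallion; turn about z is free.
- other_cup: A second pitch cup of the same size and build, but with a square silver plaque 28 mm wide in its top face. Leave it alone. Origin as for the other.
- slot_home (a point): Point of the tilting head, on the level of the plate's top face, under the cup's axis when fully home with the cross-slide centred. z: square out of the plate, 24 to 39 deg off vertical, leaning to the robot's side; x: along the slot, inwards and uphill; y: across. Spigot stops at x = +0.5 mm. Seated, the cup's bottom lies on the plate: cup origin at z = -15 mm (play 2 mm, up to -13).
- slot_mouth (a point): Middle of the slot's open end (low front edge, top face) with the cross-slide centred, 42 mm before slot_home, same axes. BUT the whole slotted plate with its flap is on a clamped cross-slide set up to 13 mm to either side (y), which is not reported: find the slot by touch or sight. Oiled steel plate 84 mm wide, 8 mm thick, front edge square; slot 24 mm wide, bevelled to 28 at its mouth.
- stand: Tilting work stand, fixed: round iron foot 160 mm across, up to 26 mm high; yoke 82 mm wide, 101 mm high, tilt axle 80 mm above the bench, clamp knob at +y to 63 mm; tilting head with cross-slide and the slotted plate, its top 62 mm out from the axle, nothing above it. Under the plate a channel 48 mm wide, 14 mm deep, open in front, takes the flange. Origin: centre of foot underside; front is -x.
- head (a joint): Tilt of the stand's head, rad: 0 = plate level, larger = leaning more to the front. Set and clamped, held by friction of about 15 N m (the cross-slide by about 80 N); not to be changed.
- flap (a joint): Spring keeper flap, rad: 0 shut across the slot, up to 1.6 with its tip pushed inwards. Steel leaf 12 x 5 x 7 mm within the plate's thickness; pivot 19 mm before home, 16 mm to +y of the slot's middle. The spigot meets it at cup x = -29 mm and must push it with 2 to 10 N; it springs shut behind the spigot once that is at its end stop, and then lets the cup settle back only about 4 mm.
- hammer: Chasing hammer with a wooden handle, 190 mm long, lying on the bench; a bystander. Origin near its middle.
- paper_cup: White open cup, 72 mm in diameter and 90 mm tall, standing on the bench; a bystander. Origin: centre of its underside.

How it is judged (in metres and radians):
On the way, in this order (a step that is already met when the one before it is completed fails the run):
1. the spigot enters the slot and pushes the flap in (value of joint flap above 0.5 rad and distance between cup and slot_home below 0.04 m), for 0.02 s.
2. the cup is home in the slot and the flap has swung shut behind it (value of joint flap below 0.12 rad and x of cup in the frame of slot_home above -0.007 m and z of cup in the frame of slot_home below -0.011 m), for 0.1 s.
At the end, for the whole second after the job is handed in: The cup with the round medallion rests released in the slot: at most 7 mm back from home along it and within 16 mm of slot_home across it, square to the plate within 0.1 rad, flange below the plate (cup's origin 11 to 18 mm below its top face), flap shut (under 0.12 rad) behind the spigot (all of step 2 and x of cup in the frame of slot_home below 0.004 m and y of cup in the frame of slot_home between -0.016 and 0.016 m and z of cup in the frame of slot_home above -0.018 m and angle between the z axis of cup and the z axis of slot_home, either way round below 0.1 rad and linear speed of cup below 0.02 m/s); the robot touches nothing.
It fails at once if the cup is forced against the stand (over 45 N) (contact force between cup and stand above 45 N).
It fails at once if the stand's set tilt is shifted (plate's home point moved more than 5 mm) (distance of slot_home from where it was at the start of the episode above 0.005 m).
It fails at once if the cup with the square plaque is moved more than 25 mm (distance of other_cup from where it was at the start of the episode above 0.025 m).
It fails at once if the hammer or the paper cup is moved more than 25 mm (distance of any of hammer, paper_cup from where it was at the start of the episode above 0.025 m).
It also fails if it takes over 54 s, if anything falls off the work surface, if the arm or the gripper's body presses on something with over 40 N, if the wrist force passes 120 N, or if a joint passes its speed limit or range.

ROBOT

A 7-joint arm with a two-finger parallel gripper is mounted at the origin on the work surface. World frame = base frame: x ahead of the robot, y to its left, z up, the work surface at z = 0. Lengths are in mm, angles in rad, forces in N, time in s.
With the tool pointing down it reaches from about 425 to 875 mm from the base axis. Payload 4.7 kg.
Tool frame: the origin (TCP) lies at the very end of the fingers, on their centre line; the grasp point (between the pads) lies 19 mm behind it; z points along the fingers, x is the direction in which the jaws open and shut, and the axes are right-handed (so a half turn about z gives the same grasp; the last joint's range is limited). The gripper opens to 85 mm and grips with 20 to 120 N. Pads are 22 mm wide; open, the fingers measure 114 mm over their backs; the gripper's body (76 mm by 85 mm) begins 54 mm behind the grasp point. The pads swing forward as they close: fully open they stand 13 mm farther back than shut.
Start: joints at [-1.144, 0.321, -0.07, 1.45, 0.023, 1.371, -0.057], TCP at [260.792, 595.409, 231.349] pointing down, gripper open.
Joint ranges: [-2.86, 2.86], [-0.3, 2.09], [-1.38, 1.24], [0.06, 2.45], [-1.56, 4.7], [0.09, 2.05], [-2.69, 2.69]. Speed limits (rad/s): [2.57, 2.57, 3.14, 3.14, 3.14, 3.14, 3.14].

INTERFACE

Orientations are given as a unit quaternion [x, y, z, w].
In Python, from cell import * gives the robot as it stands. The module is installed in compiled form; this text tells all that it offers.
- The arm moves only by the shell command python3 -m jog 'ROWS' [FORCE]. ROWS is JSON, a list of rows, each a list of 7 numbers: the shift along the tool's x, y, z in m, then the turn, a rotation vector about the tool's x, y, z in degrees, then the finger opening in m, from 0 to 0.0854. A call has 1 to 10 rows; each row shifts and turns the commanded pose from where the row before left it, along the tool's axes as they then stand; what a row does not reach is not made up. A row lasts 1/12 s, in which the tool goes at most 41.7 mm and 7.16 degrees, less where a joint would pass 70% of its speed; a pose out of reach is approached as far as the arm can. A call is refused whole if a number of a shift passes 0.0417 or a number of a turn 7.16, either way. A call with a gripper value outside its range is refused whole. The fingers move at their own pace and stop on an object; FORCE is the grip in N (left out, the last holds). Time passes only in rows, so rows that do not move let the fingers close. It gives the time, the measured TCP pose, the force and the opening at its end, in the units of the state.
- get_obs(): the state, without advancing time (a new reading comes with each control period).
- get_image(name): name is "scene" or "top" or "wrist"; returns a dict with "pixels" (384x512x3 uint8, blue, green, red), "fx", "fy", "cx", "cy" (pixels), "extrinsics" (4x4, takes a point from camera to world coordinates); the wrist camera has in their place "mount" (4x4, takes a point from camera to tool coordinates, whose origin is the TCP and whose axes are the tool frame's). Camera axes: x right, y down, z forward; pixel columns grow to the right and rows downward; lengths in mm; the calibration is good to about 2 mm. A picture is of the moment at which its call begins: read the wrist's pose just before it. There is no depth.
- hand_in(): hands the job in, once; it reports no verdict.
The state is a dict: "time": time; "joints": joint angles; "joint_vel": joint speeds; "effort": joint torques, N m; "tcp_pos": TCP position; "eef_rot": TCP orientation; "contact_force": force on the tool from outside, world axes, zero at the start; "ft_torque": the same for the moment, N m; "width": finger opening in mm.
Only numpy, scipy, OpenCV 4.12 (cv2) and the standard library are available. Lean on these libraries where they do the work, as an engineer would, in place of code of your own. Each camera call takes 0.05 s, during which the arm holds its last target.

## Working session

There is one attempt and no reset: what is moved stays moved. The work goes in short steps, Python scripts to look and compute and a shell command to move; the robot and the scene stay as the last step left them, time stands still between calls to the robot, and variables do not carry over. Pictures are saved under pics/ and viewed, and the job is handed in when it is done.

```bash
mkdir -p pics; ls; python3 - <<'E'
from cell import *
import cv2,numpy as np
o=get_obs();print(o)
for n in("scene","top","wrist"):
    im=get_image(n);cv2.imwrite(f"pics/{n}0.png",im["pixels"])
    print(n,im["fx"],im["fy"],im["cx"],im["cy"]);print(np.round(im.get("extrinsics",im.get("mount")),4).tolist())
E
```

```text
pics
{'time': 0.0, 'joints': array([-1.14385734,  0.32179584, -0.07011215,  1.45169639,  0.02259152,
        1.37081533, -0.05689287]), 'joint_vel': array([ 0.00133942,  0.00101328, -0.00099325,  0.00010683, -0.00086919,
        0.00172296,  0.0005112 ]), 'effort': array([-2.39254332e-04, -4.93574274e+01, -3.82508794e-01, -3.14338982e+01,
        1.29490223e-02,  1.12181270e-02,  1.17487946e-05]), 'tcp_pos': array([260.59227948, 594.87053535, 230.23062777]), 'eef_rot': array([ 8.37004439e-01,  5.47195249e-01, -7.82885859e-04,  5.62040486e-04]), 'contact_force': array([-0.38384996,  0.1957839 , -0.34516023]), 'ft_torque': array([0.00803825, 0.03820312, 0.00470564]), 'width': 85.09367968350551}
scene 379.4285161004583 379.4285161004583 249.23343459107977 195.78299810710382
[[0.1778, 0.7217, -0.669, 1256.9157], [0.9839, -0.1168, 0.1356, -56.7393], [0.0197, -0.6823, -0.7308, 843.7452], [0.0, 0.0, 0.0, 1.0]]
top 354.2713132575866 354.2713132575866 250.18856670520097 189.14579264274155
[[-0.0099, -0.9803, 0.1973, 386.4047], [-0.9998, 0.0131, 0.0146, 48.7498], [-0.0169, -0.1971, -0.9802, 1129.6586], [0.0, 0.0, 0.0, 1.0]]
wrist 327.1462405623227 327.1462405623227 258.0299839182259 197.04470748089742
[[1.0, -0.0007, 0.0, -0.4638], [0.0007, 0.961, 0.2766, -71.5149], [-0.0002, -0.2766, 0.961, -142.3408], [0.0, 0.0, 0.0, 1.0]]
```

View pics/scene0.png

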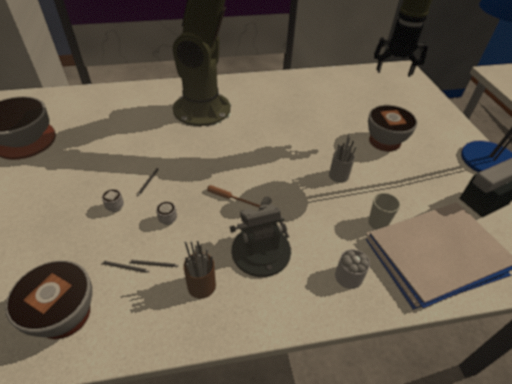

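View pics/top0.png

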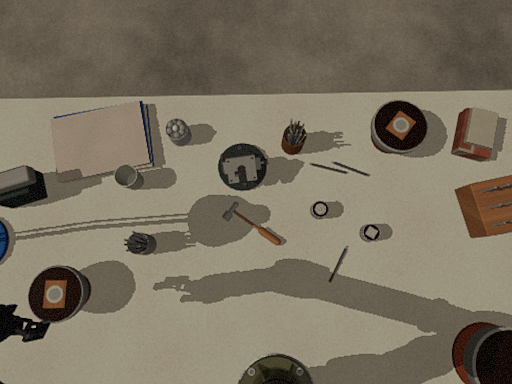

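View pics/wrist0.png

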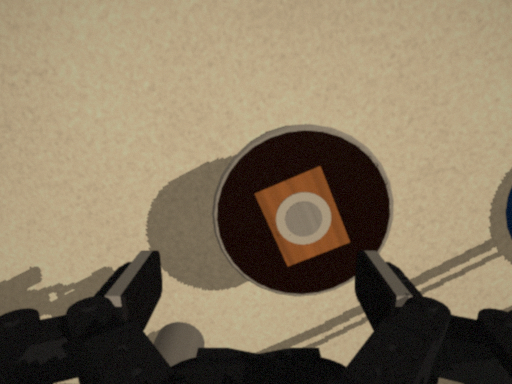

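```bash
cat > h.py <<'E'
import cv2,numpy as np
def ray(im,u,v,z):
    E=np.array(im["extrinsics"]);d=E[:3,:3]@np.array([(u-im["cx"])/im["fx"],(v-im["cy"])/im["fy"],1]);p=E[:3,3]
    return p+d*(z-p[2])/d[2]
def proj(im,P,E=None):
    E=np.array(im["extrinsics"]) if E is None else E
    q=E[:3,:3].T@(np.array(P)-E[:3,3]);return im["cx"]+im["fx"]*q[0]/q[2],im["cy"]+im["fy"]*q[1]/q[2]
E
python3 - <<'E'
import cv2,numpy as np
a=cv2.imread("pics/top0.png")
c1=cv2.resize(a[130:255,200:400],None,fx=4,fy=4,interpolation=cv2.INTER_CUBIC);cv2.imwrite("pics/topz.png",c1)
a=cv2.imread("pics/scene0.png")
c1=cv2.resize(a[165:290,95:305],None,fx=3.8,fy=3.8,interpolation=cv2.INTER_CUBIC);cv2.imwrite("pics/scz.png",c1)
E
```

```text
(no output)
```

View pics/topz.png

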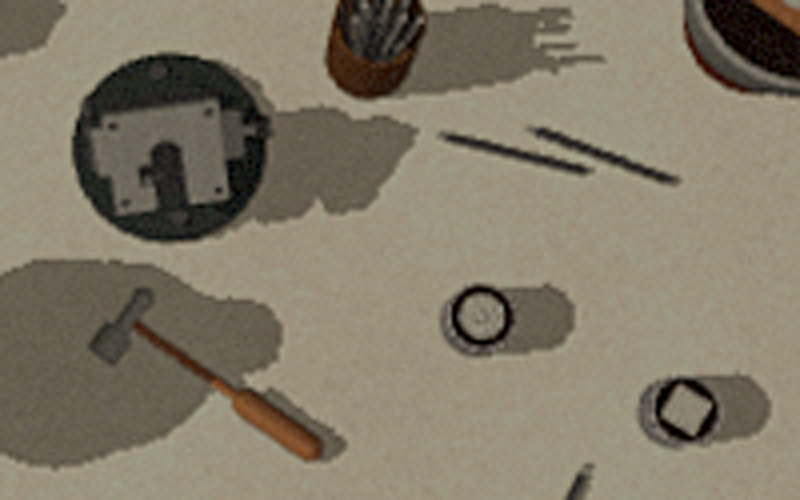

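View pics/scz.png

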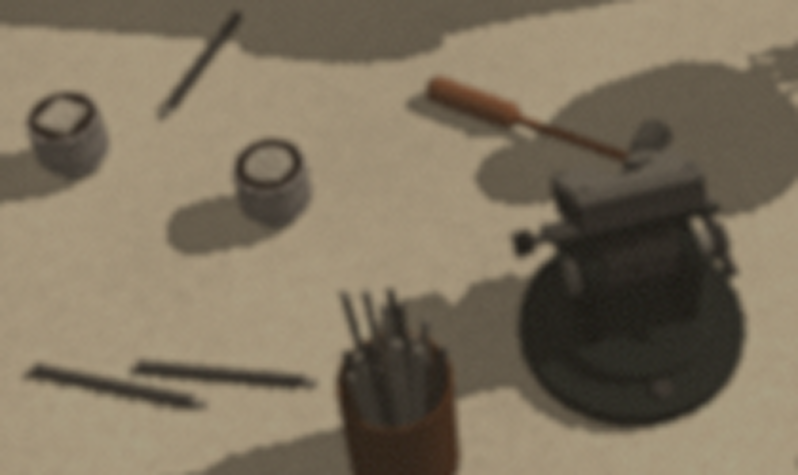

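```bash
python3 - <<'E'
from cell import *
from h import *
im=get_image("top");s=get_image("scene")
f=lambda u,v:(200+u/4,130+v/4)
g=lambda u,v:(95+u/3.8,165+v/3.8)
print("cup",ray(im,*f(483,315),53),ray(s,*g(272,165),53))
print("other",ray(im,*f(687,408),53),ray(s,*g(67,118),53))
print("foot",ray(im,*f(170,148),15))
for p in [(108,217),(230,200),(218,98),(92,130)]: print("plate",ray(im,*f(*p),120))
E
```

```text
cup [ 539.13636438 -150.2825415    53.        ] [ 543.5345553  -142.97743329   53.        ]
other [ 466.7001041  -299.79117426   53.        ] [ 472.48897048 -290.97614725   53.        ]
foot [684.54727147  89.59078419  15.        ]
plate [605.10339127 131.29821626 120.        ]
plate [616.59577746  42.12308395 120.        ]
plate [694.23658587  49.93091263 120.        ]
plate [671.03576855 143.3332689  120.        ]
```

```bash
python3 -m jog '[[-0.028,0.0275,0,0,0,0,0.0854],[-0.028,0.0275,0,0,0,0,0.0854],[-0.028,0.0275,0,0,0,0,0.0854],[-0.028,0.0275,0,0,0,0,0.0854],[-0.028,0.0275,0,0,0,0,0.0854],[-0.028,0.0275,0,0,0,0,0.0854],[-0.028,0.0275,0,0,0,0,0.0854],[-0.028,0.0275,0,0,0,0,0.0854],[-0.028,0.0275,0,0,0,0,0.0854],[-0.028,0.0275,0,0,0,0,0.0854]]'
python3 -m jog '[[-0.028,0.0275,0,0,0,0,0.0854],[-0.028,0.0275,0,0,0,0,0.0854],[-0.028,0.0275,0,0,0,0,0.0854],[-0.028,0.0275,0,0,0,0,0.0854],[-0.028,0.0275,0,0,0,0,0.0854],[-0.028,0.0275,0,0,0,0,0.0854],[-0.028,0.0275,0,0,0,0,0.0854],[-0.028,0.0275,0,0,0,0,0.0854],[-0.028,0.0275,0,0,0,0,0.0854],[-0.028,0.0275,0,0,0,0,0.0854]]'
python3 -m jog '[[0,0,0,0,0,-6.8,0.0854],[0,0,0,0,0,-6.8,0.0854],[0,0,0,0,0,-6.8,0.0854],[0,0,0,0,0,-6.8,0.0854],[0,0,0,0,0,-6.8,0.0854]]'
cat >> h.py <<'E'
from scipy.spatial.transform import Rotation as R
def wcam(o,im):
    T=np.eye(4);T[:3,:3]=R.from_quat(o["eef_rot"]).as_matrix();T[:3,3]=o["tcp_pos"]
    E=T@np.array(im["mount"]);return E
def wray(o,im,u,v,z):
    d=dict(im);d["extrinsics"]=wcam(o,im);return ray(d,u,v,z)
E
python3 - <<'E'
from cell import *
from h import *
import pickle
o=get_obs();im=get_image("wrist");cv2.imwrite("pics/w1.png",im["pixels"]);print(o["tcp_pos"],R.from_quat(o["eef_rot"]).as_matrix().round(3),o["joints"].round(2))
pickle.dump((o,im),open("w1.pkl","wb"))
E
```

```text
time: 1.08
tcp_pos: [400.7, 226.7, 231.5]
eef_rot: [0.837, 0.547, 0.0, -0.0]
contact_force: [0.8, 0.2, 0.2]
width: 85.5
time: 1.92
tcp_pos: [540.3, -139.9, 231.6]
eef_rot: [0.837, 0.547, 0.001, 0.0]
contact_force: [0.8, 0.5, 0.7]
width: 85.7
time: 2.33
tcp_pos: [539.8, -138.3, 231.2]
eef_rot: [0.638, 0.77, -0.0, -0.0]
contact_force: [0.2, 0.1, 0.6]
width: 85.2
[ 539.8467067  -138.26882245  231.1603596 ] [[-0.185  0.983 -0.   ]
 [ 0.983  0.185  0.   ]
 [ 0.    -0.    -1.   ]] [-0.35  0.13  0.61  1.71 -0.08  1.33  2.03]
```

View pics/w1.png

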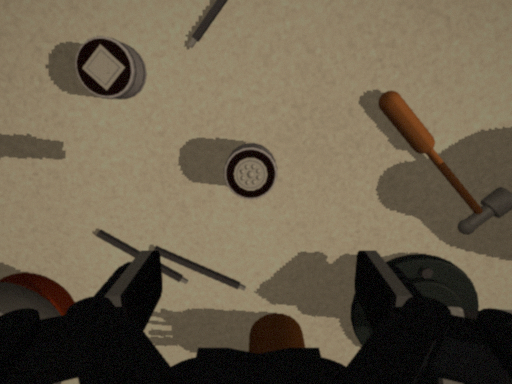

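```bash
python3 - <<'E'
from h import *
import pickle
o,im=pickle.load(open("w1.pkl","rb"))
p=im["pixels"]
c=cv2.resize(p[130:215,200:300],None,fx=6,fy=6,interpolation=cv2.INTER_CUBIC);cv2.imwrite("pics/w1z.png",c)
print(wray(o,im,250,174,53), wray(o,im,106,67,53), wray(o,im,412,300,26))
E
```

```text
[ 538.06436653 -146.36727583   53.        ] [ 464.12519985 -293.56524992   53.        ] [661.28054648  75.41889071  26.        ]
```

View pics/w1z.png

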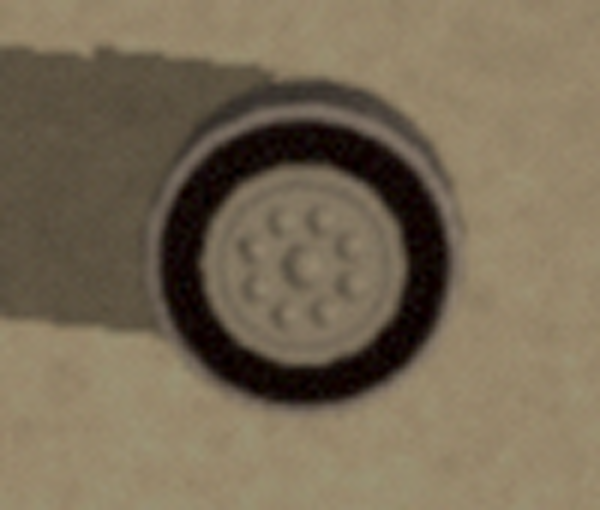

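```bash
python3 -m jog '[[0.030,0.015,-0.010,0,0,0,0.0854],[0.030,0.015,-0.010,0,0,0,0.0854],[0.030,0.015,-0.010,0,0,0,0.0854],[0.030,0.015,-0.010,0,0,0,0.0854],[0.030,0.015,-0.010,0,0,0,0.0854],[0.030,0.015,-0.010,0,0,0,0.0854],[0.030,0.015,-0.010,0,0,0,0.0854],[0,0,0,0,0,0,0.0854],[0,0,0,0,0,0,0.0854]]'
python3 - <<'E'
from cell import *
from h import *
import pickle
o=get_obs();im=get_image("wrist");cv2.imwrite("pics/w2.png",cv2.resize(im["pixels"],(800,600),interpolation=cv2.INTER_CUBIC));print(o["tcp_pos"],R.from_quat(o["eef_rot"]).as_matrix().round(3),o["joints"].round(2))
pickle.dump((o,im),open("w2.pkl","wb"))
E
```

```text
time: 3.13
tcp_pos: [605.7, 90.5, 301.3]
eef_rot: [0.639, 0.769, 0.0, 0.0]
contact_force: [-0.7, -0.9, 0.2]
width: 85.4
[605.73349194  90.48542454 301.27071448] [[-0.183  0.983  0.   ]
 [ 0.983  0.183  0.   ]
 [ 0.     0.    -1.   ]] [-0.57  0.23  0.46  1.46 -0.1   1.48  1.64]
```

View pics/w2.png

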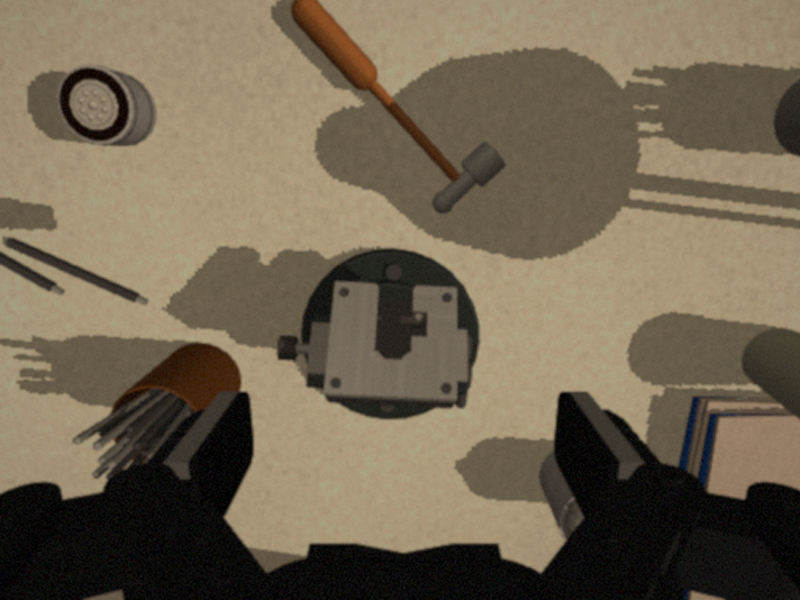

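```bash
python3 -m jog '[[-0.002,0.007,0.025,0,0,0,0.0854],[-0.002,0.007,0.025,0,0,0,0.0854],[-0.002,0.007,0.025,0,0,0,0.0854],[0,0,0,-5,0,0,0.0854],[0,0,0,-5,0,0,0.0854],[0,0,0,-5,0,0,0.0854],[0,0,0,0,0,0,0.0854],[0,0,0,0,0,0,0.0854]]'
python3 - <<'E'
from cell import *
from h import *
import pickle
o=get_obs();im=get_image("wrist");cv2.imwrite("pics/w3.png",cv2.resize(im["pixels"],(800,600),interpolation=cv2.INTER_CUBIC));print(o["tcp_pos"],R.from_quat(o["eef_rot"]).as_matrix().round(3),o["joints"].round(2))
pickle.dump((o,im),open("w3.pkl","wb"))
E
```

```text
time: 3.85
tcp_pos: [625.9, 83.2, 226.2]
eef_rot: [0.636, 0.761, 0.1, 0.083]
contact_force: [0.9, -0.5, -0.2]
width: 85.1
[625.8784292   83.24236561 226.21485188] [[-0.177  0.951  0.253]
 [ 0.984  0.17   0.047]
 [ 0.001  0.257 -0.966]] [-0.6   0.09  0.46  1.77 -0.06  1.03  1.62]
```

View pics/w3.png

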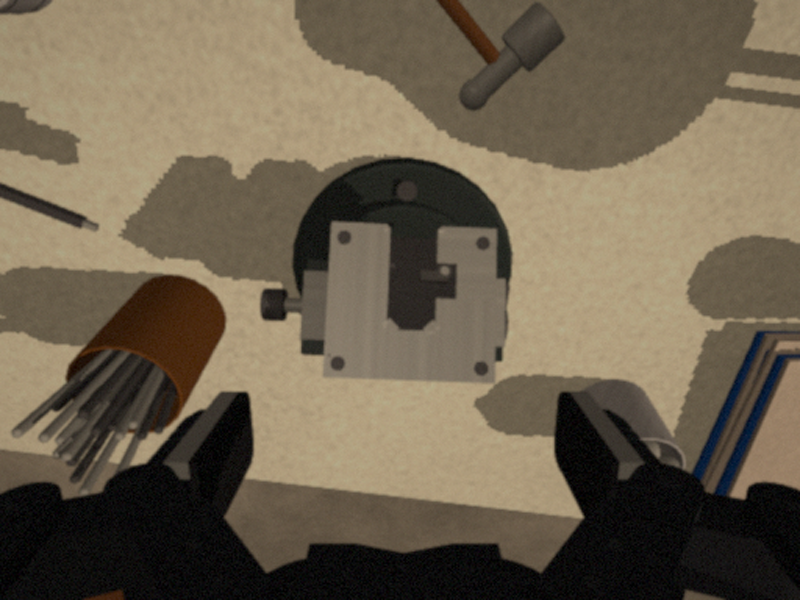

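```bash
python3 - <<'E'
from h import *
import pickle
for n,(a,b,c,d) in {"w3":(125,255,195,340),"w2":(165,275,175,315)}.items():
    o,im=pickle.load(open(n+".pkl","rb"));p=im["pixels"][a:b,c:d]
    p=cv2.convertScaleAbs(p,alpha=1.6)
    cv2.imwrite(f"pics/{n}z.png",cv2.resize(p,None,fx=4.5 if n=="w3" else 5,fy=4.5 if n=="w3" else 5,interpolation=cv2.INTER_CUBIC))
E
```

```text
(no output)
```

View pics/w3z.png

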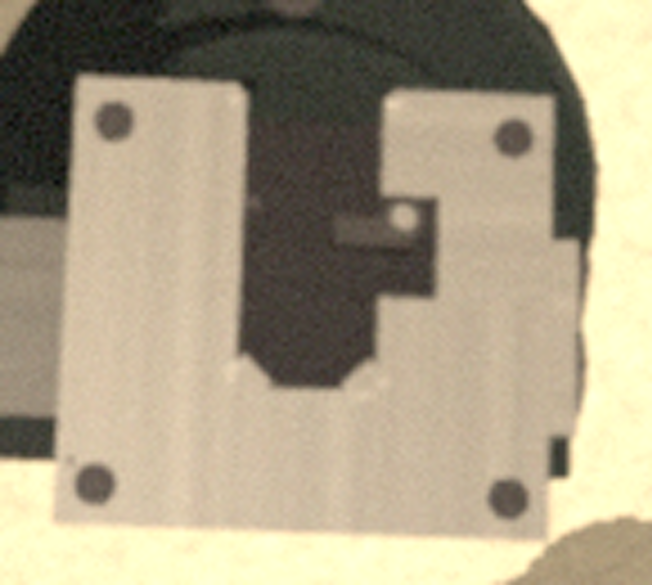

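View pics/w2z.png

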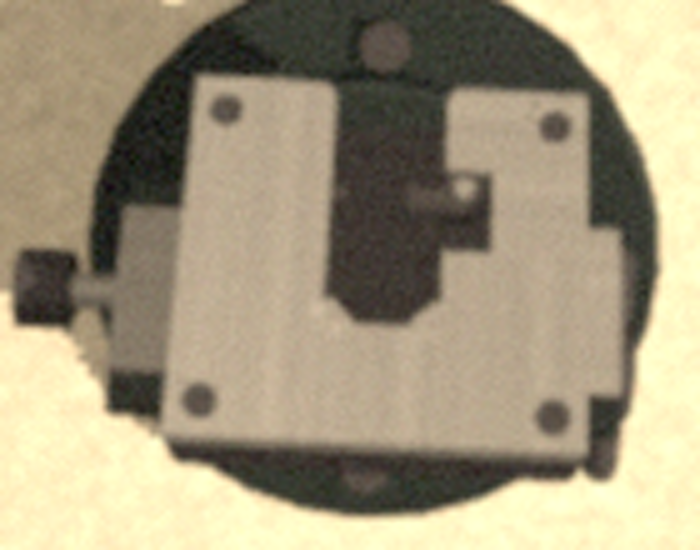

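```bash
cat > fit.py <<'E'
from h import *
import pickle
from scipy.optimize import least_squares
V={}
for n,s,off in (("w3",4.5,(195,125)),("w2",5,(175,165))):
    o,im=pickle.load(open(n+".pkl","rb"));V[n]=(im,wcam(o,im),s,off)
obs={"w3":{"FL":(77,73),"FR":(555,96),"BR":(548,538),"BL":(53,521),"SL":(248,150),"SR":(382,150),"S2L":(241,335)},
"w2":{"FL":(195,74),"FR":(590,94),"BR":(588,455),"BL":(165,440)}}
def frame(p):
    x,y,z,ps,th=p[:5]
    X=np.array([np.cos(th)*np.cos(ps),np.cos(th)*np.sin(ps),np.sin(th)]);Y=np.array([-np.sin(ps),np.cos(ps),0]);N=np.cross(X,Y)
    return np.array([x,y,z]),X,Y,N
def res(p,full=False):
    M,X,Y,N=frame(p);L=p[5];r=[];lab=[]
    for n in V:
        im,E,s,off=V[n]
        for k,q in obs[n].items():
            if k[0]=="S": continue
            P=M+(42*Y if k[1]=="R" else -42*Y)+(L*X if k[0]=="B" else 0)
            u=proj(im,P,E);m=(q[0]/s+off[0],q[1]/s+off[1]);r+=[u[0]-m[0],u[1]-m[1]];lab.append((n,k))
    return np.array(r)
if __name__=="__main__":
    f=least_squares(res,[610,90,115,.15,.5,80]);p=f.x
    print("M,psi,theta,L",p[:3].round(2),np.degrees(p[3:5]).round(2),p[5].round(2));print(f.fun.round(2))
    J=f.jac;C=np.linalg.inv(J.T@J)*0.3**2;print("sd",np.sqrt(np.diag(C)).round(4))
    M,X,Y,N=frame(p);H=M+42*X;print("H",H.round(1),"X",X.round(3),"Y",Y.round(3),"N",N.round(3))
    # axle from H: perpendicular plane height check
    A=H-62*N;print("H-62N",A.round(1))
    for c in (M,M+p[5]/2*X):print((c-62*N).round(1))
    np.save("p.npy",p)
    for n in V:
        im,E,s,off=V[n]
        o=[]
        for k in (M,M-12*Y+10*X,M+12*Y+10*X,M-12*Y+35*X,M+12*Y+35*X):
            u=proj(im,k,E);o.append(((u[0]-off[0])*s,(u[1]-off[1])*s))
        print(n,np.round(o).tolist())
E
python3 fit.py
```

```text
M,psi,theta,L [615.89  87.92 102.8 ] [ 7.61 35.67] 77.56
[ 0.05  0.49  0.13 -0.26 -0.29  0.23  0.67  0.33  0.26 -0.07 -0.29 -0.24
 -0.27  0.07 -0.43 -0.8 ]
sd [0.2879 0.1251 0.7811 0.0019 0.0134 0.3022]
H [649.7  92.4 127.3] X [0.805 0.108 0.583] Y [-0.132  0.991  0.   ] N [-0.578 -0.077  0.812]
H-62N [685.5  97.2  76.9]
[651.7  92.7  52.4]
[683.   96.9  75. ]
w3 [[317.0, 85.0], [247.0, 139.0], [384.0, 144.0], [241.0, 281.0], [380.0, 286.0]]
w2 [[393.0, 83.0], [334.0, 124.0], [447.0, 130.0], [327.0, 237.0], [443.0, 243.0]]
```

```bash
python3 - <<'E'
from fit import *
o,im=pickle.load(open("w2.pkl","rb"))
for z in (0,13,26):
    L=wray(o,im,175+92/5,165+245/5,z);Rr=wray(o,im,175+657/5,165+245/5,z);B=wray(o,im,175+370/5,165+513/5,z);print(z,L.round(1),Rr.round(1),np.linalg.norm(L-Rr).round(1),((L+Rr)/2).round(1),B.round(1))
for w in (0,.2,.5,2):
    f=least_squares(lambda p:np.r_[res(p),w*((p[2]+42*np.sin(p[4]))-80-62*np.cos(p[4]))],[610,90,115,.15,.5,80]);p=f.x
    M,X,Y,N=frame(p);H=M+42*X
    print(w,p[:3].round(1),np.degrees(p[3:5]).round(2),p[5].round(1),(f.fun**2).sum().round(2),"H",H.round(1),(H-62*N).round(1))
E
```

```text
0 [702.7  14.8  -0. ] [673.3 173.9   0. ] 161.9 [688.   94.4  -0. ] [772.1 107.9   0. ]
13 [697.8  16.6  13. ] [669.2 171.1  13. ] 157.1 [683.5  93.9  13. ] [765.2 107.1  13. ]
26 [692.9  18.5  26. ] [665.2 168.3  26. ] 152.4 [679.   93.4  26. ] [758.2 106.2  26. ]
0 [615.9  87.9 102.8] [ 7.61 35.67] 77.6 2.15 H [649.7  92.4 127.3] [685.5  97.2  76.9]
0.2 [615.9  87.9 102.9] [ 7.6  35.99] 77.5 2.47 H [649.6  92.4 127.5] [685.7  97.2  77.4]
0.5 [615.9  87.9 103. ] [ 7.59 36.78] 77.5 3.28 H [649.2  92.3 128.2] [686.   97.2  78.5]
2 [615.8  87.9 103.2] [ 7.58 37.68] 77.5 4.21 H [648.8  92.3 128.9] [686.4  97.3  79.8]
```

```bash
python3 -m jog '[[0,0,0,5,0,0,0.0854],[0,0,0,5,0,0,0.0854],[0,0,0,5,0,0,0.0854],[0,0,0,0,0,3,0.0854],[-0.030,-0.0167,0,0,0,0,0.0854],[-0.030,-0.0167,0,0,0,0,0.0854],[-0.030,-0.0167,0,0,0,0,0.0854],[-0.030,-0.0167,0,0,0,0,0.0854],[-0.030,-0.0167,0,0,0,0,0.0854],[-0.030,-0.0167,0,0,0,0,0.0854]]'
python3 -m jog '[[-0.030,-0.0167,0,0,0,0,0.0854],[0,0,0.03,0,0,0,0.0854],[0,0,0.03,0,0,0,0.0854],[0,0,0.0,0,0,0,0.0854],[0,0,0.0,0,0,0,0.0854]]'
python3 - <<'E'
from cell import *
from h import *
import pickle
o=get_obs();im=get_image("wrist");cv2.imwrite("pics/w4.png",cv2.resize(im["pixels"],(800,600),interpolation=cv2.INTER_CUBIC));print(o["tcp_pos"],R.from_quat(o["eef_rot"]).as_matrix().round(3),o["joints"].round(2))
pickle.dump((o,im),open("w4.pkl","wb"))
E
```

```text
time: 4.73
tcp_pos: [551.6, -108.3, 227.4]
eef_rot: [0.661, 0.751, -0.0, 0.001]
contact_force: [0.4, -0.2, -0.6]
width: 85.2
time: 5.15
tcp_pos: [538.3, -138.3, 166.0]
eef_rot: [0.661, 0.751, -0.001, -0.001]
contact_force: [0.4, 0.1, 0.1]
width: 85.0
[ 538.26121523 -138.27518625  166.01032529] [[-0.127  0.992 -0.003]
 [ 0.992  0.127 -0.001]
 [-0.    -0.003 -1.   ]] [-0.34  0.18  0.61  1.79 -0.11  1.21  2.  ]
```

View pics/w4.png

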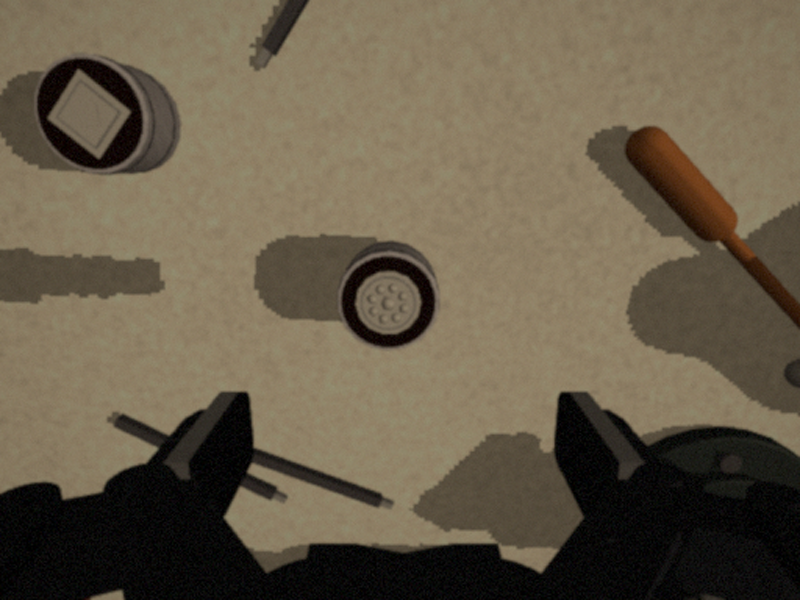

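```bash
python3 - <<'E'
from h import *
import pickle
o,im=pickle.load(open("w4.pkl","rb"))
p=wray(o,im,389/1.5625,302/1.5625,53);Rm=R.from_quat(o["eef_rot"]).as_matrix();print(p,Rm.T@(p-[*o["tcp_pos"]]))
E
```

```text
[ 537.6318433  -145.52122055   53.        ] [ -7.07626495  -1.20502737 113.01641088]
```

```bash
python3 -m jog '[[-0.007,-0.0012,0.034,0,0,0,0.0854],[0,0,0.036,0,0,0,0.0854],[0,0,0.036,0,0,0,0.0854],[0,0,0.030,0,0,0,0.0854],[0,0,0.012,0,0,0,0.0854],[0,0,0,0,0,0,0.0854],[0,0,0,0,0,0,0.0854]]'
```

```text
time: 5.78
tcp_pos: [539.6, -145.4, 20.0]
eef_rot: [0.66, 0.751, 0.0, 0.001]
contact_force: [0.4, -0.6, 0.3]
width: 85.2
```

```bash
python3 -m jog '[[0,0,0.001,0,0,0,0.03],[0,0,0,0,0,0,0.03],[0,0,0,0,0,0,0.03],[0,0,0,0,0,0,0.03],[0,0,0,0,0,0,0.03],[0,0,0,0,0,0,0.03],[0,0,0,0,0,0,0.03],[0,0,0,0,0,0,0.03]]' 70
```

```text
time: 6.45
tcp_pos: [540.0, -145.6, 19.8]
eef_rot: [0.66, 0.751, 0.001, 0.002]
contact_force: [0.2, -0.5, 5.5]
width: 52.5
```

```bash
cat > tgt.py <<'E'
from fit import *
from cell import *
# fit with height prior
f=least_squares(lambda p:np.r_[res(p),.4*((p[2]+42*np.sin(p[4]))-80-62*np.cos(p[4]))],[610,90,115,.15,.5,80]);P=f.x
def S(P=P):
    M,X,Y,N=frame(P);return M+42*X,X,Y,N
OFF=np.array([0,-2.0,19.8]) # cup origin in tool
def cupxyz(o,off=OFF):
    H,X,Y,N=S();Rm=R.from_quat(o["eef_rot"]).as_matrix();c=o["tcp_pos"]+Rm@off
    B=np.c_[X,Y,N];return B.T@(c-H),Rm,B
def go(o,x,y,n,off=OFF):
    H,X,Y,N=S();B=np.c_[X,Y,N];Rt=np.c_[Y,X,-N];t=H+B@[x,y,n]-Rt@off
    Rm=R.from_quat(o["eef_rot"]).as_matrix()
    rv=np.degrees(R.from_matrix(Rm.T@Rt).as_rotvec())
    return t,Rm.T@(t-o["tcp_pos"]),rv
E
python3 - <<'E'
from tgt import *
o=get_obs();H,X,Y,N=S();print(np.degrees(P[3:5]),H,N);print(go(o,-20,0,35))
E
```

```text
[ 7.5960229  36.54847257] [649.3091489   92.36405803 127.99603482] [-0.59027694 -0.07871806  0.80335335]
(array([602.62850615,  86.1388284 , 161.30075082]), array([ 221.75051006,   92.45276228, -141.23260287]), array([-36.29054423,   0.11748383,  -0.22379048]))
```

```bash
python3 -m jog '[[0,0,-0.03,0,0,0,0.03],[0,0,-0.04,0,0,0,0.03],[0,0,-0.04,0,0,0,0.03],[0,0,-0.04,0,0,0,0.03],[0,0,-0.04,0,0,0,0.03],[0.037,0.0155,0,0,0,0,0.03],[0.037,0.0155,0,0,0,0,0.03],[0.037,0.0155,0,0,0,0,0.03],[0.037,0.0155,0,0,0,0,0.03],[0.037,0.0155,0,0,0,0,0.03]]'
python3 -m jog '[[0.037,0.0155,0,0,0,0,0.03],[0,0,0,-6.05,0,0,0.03],[0,0,0,-6.05,0,0,0.03],[0,0,0,-6.05,0,0,0.03],[0,0,0,-6.05,0,0,0.03],[0,0,0,-6.05,0,0,0.03],[0,0,0,-6.05,0,0,0.03],[0,0,0,0,0,0,0.03],[0,0,0,0,0,0,0.03]]'
python3 - <<'E'
from tgt import *
o=get_obs();print(o["joints"].round(2),o["contact_force"],cupxyz(o)[0],go(o,-20,0,35))
im=get_image("wrist");cv2.imwrite("pics/w5.png",cv2.resize(im["pixels"],(800,600),interpolation=cv2.INTER_CUBIC));pickle.dump((o,im),open("w5.pkl","wb"))
E
```

```text
time: 7.28
tcp_pos: [591.0, 50.0, 208.2]
eef_rot: [0.66, 0.751, 0.001, 0.0]
contact_force: [0.6, 0.3, -2.3]
width: 52.3
time: 8.03
tcp_pos: [599.3, 86.1, 205.7]
eef_rot: [0.628, 0.714, 0.232, 0.204]
contact_force: [0.5, 0.1, -1.9]
width: 52.3
[-0.64 -0.19  0.39  2.17  0.27  0.53  1.27] [ 0.49726668  0.14756423 -1.85031785] [ 3.63539992  0.40026657 72.62309452] (array([602.62850615,  86.1388284 , 161.30075082]), array([ -0.43578486, -23.46122202,  37.83162451]), array([-0.55175205,  0.13982841, -0.21077212]))
```

View pics/w5.png

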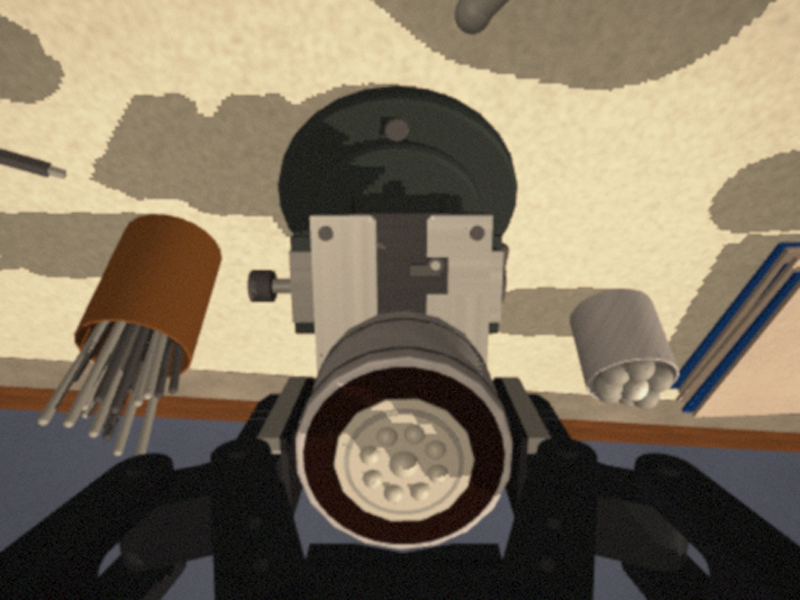

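```bash
python3 - <<'E'
from h import *
import pickle
o,im=pickle.load(open("w5.pkl","rb"));p=cv2.convertScaleAbs(im["pixels"][125:225,180:330],alpha=1.4)
cv2.imwrite("pics/w5z.png",cv2.resize(p,None,fx=5,fy=5,interpolation=cv2.INTER_CUBIC))
E
```

```text
(no output)
```

View pics/w5z.png

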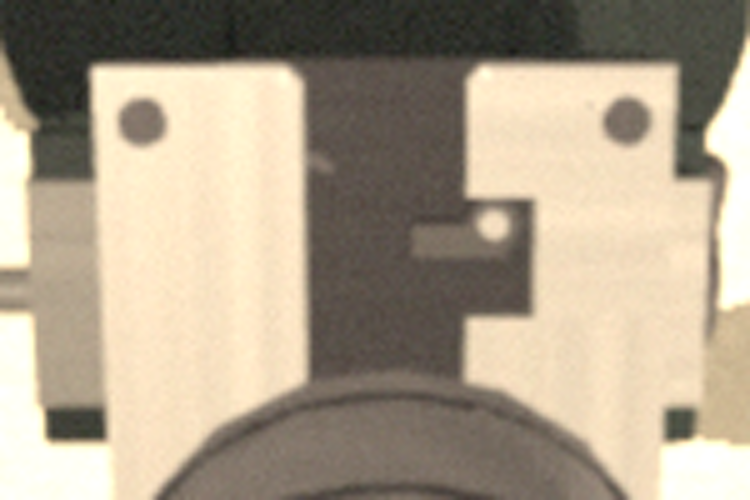

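```bash
cat > fit3.py <<'E'
from fit import *
o,im=pickle.load(open("w5.pkl","rb"));V["w5"]=(im,wcam(o,im),5,(180,125))
obs["w5"]={"FL":(89,63),"FR":(679,64)}
sc={"w3":[(114,122),(513,139),(95,484),(508,498)],"w2":[(226,109),(554,127),(198,400),(552,417)],"w5":[(142,121),(627,121)]}
pin={"w3":(403,216),"w2":(465,188),"w5":(494,223)}
def res3(p,w,pinw=0):
    r=list(res(p));M,X,Y,N=frame(p)
    for n in V:
        im,E,s,off=V[n]
        for i,q in enumerate(sc[n]):
            a=(p[6],p[7])[i//2];b=(-1,1)[i%2]*p[8]
            u=proj(im,M+a*X+b*Y,E);r+=[u[0]-q[0]/s-off[0],u[1]-q[1]/s-off[1]]
        u=proj(im,M+23*X+16*Y,E);q=pin[n];r+=[pinw*(u[0]-q[0]/s-off[0]),pinw*(u[1]-q[1]/s-off[1])]
    r.append(w*((p[2]+42*np.sin(p[4]))-80-62*np.cos(p[4])));return np.array(r)
def solve(w,pinw=0):
    return least_squares(lambda p:res3(p,w,pinw),[610,90,115,.15,.5,80,7,70,35],loss="soft_l1",f_scale=.7)
if __name__=="__main__":
  for w in (0,.3,1):
    f=solve(w);p=f.x;M,X,Y,N=frame(p);print(w,p[:3].round(1),np.degrees(p[3:5]).round(2),p[5:].round(1),f.cost.round(2),"H",(M+42*X).round(1),(M+42*X-62*N).round(1))
    print(f.fun.round(1).tolist())
E
python3 fit3.py
```

```text
0 [616.1  87.8 101.9] [ 7.5  37.47] [77.9  8.2 71.  35.1] 1.89 H [649.2  92.1 127.4] [686.6  97.1  78.2]
[0.0, 0.2, -0.3, -0.3, -0.2, 0.4, 0.1, 0.3, 0.2, -0.1, -0.5, -0.2, -0.3, -0.2, -0.9, -1.2, 0.7, 0.4, -0.1, -0.1, 0.0, -0.1, 0.2, -0.2, 0.3, -0.2, -0.1, -0.1, 0.0, 0.0, -0.2, 0.2, 0.2, -0.1, 0.2, 0.2, -0.0, 0.2, -0.0, -0.0, 0.2, 0.2, 0.3, -0.0, 0.0, -0.0, -0.0]
0.3 [616.2  87.8 101.9] [ 7.49 37.8 ] [77.9  8.2 71.  35.1] 1.99 H [649.1  92.1 127.6] [686.7  97.1  78.6]
[0.0, 0.2, -0.3, -0.3, -0.1, 0.4, -0.0, 0.3, 0.2, -0.1, -0.5, -0.2, -0.3, -0.3, -0.9, -1.3, 0.7, 0.4, -0.1, -0.1, 0.1, -0.2, 0.2, -0.2, 0.2, -0.2, -0.1, -0.0, 0.0, 0.0, -0.1, 0.2, 0.2, -0.1, 0.1, 0.2, -0.0, 0.2, -0.0, -0.0, 0.2, 0.3, 0.2, -0.0, 0.0, -0.0, -0.4]
1 [616.2  87.8 101.9] [ 7.47 38.56] [77.9  8.2 71.1 35. ] 2.22 H [648.7  92.1 128.1] [687.1  97.1  79.6]
[-0.0, 0.3, -0.3, -0.3, 0.1, 0.5, -0.2, 0.3, 0.2, -0.1, -0.5, -0.1, -0.2, -0.4, -1.1, -1.5, 0.7, 0.4, -0.1, -0.1, 0.1, -0.2, 0.1, -0.2, 0.1, -0.1, 0.0, 0.1, 0.0, 0.0, -0.1, 0.2, 0.1, -0.1, 0.1, 0.0, -0.0, 0.0, -0.0, -0.0, 0.2, 0.3, 0.2, 0.0, 0.0, 0.0, -0.4]
```

```bash
sed -i 's/^from fit import \*/from fit3 import */; s/^f=least.*$/f=solve(.15);P=f.x/' tgt.py
python3 - <<'E'
from tgt import *
o=get_obs();print(np.degrees(P[3:5]),S()[0]);print(cupxyz(o)[0],go(o,14,0,8)[1:],o["contact_force"])
E
```

```text
[ 7.49824535 37.57946659] [649.14532004  92.14205732 127.49337003]
[ 9.3962029   0.58706924 73.31727031] (array([-0.49871116,  5.65505753, 65.15336883]), array([-1.32362339,  0.08517342, -0.16725524])) [ 0.73719558  0.58187154 -2.00638275]
```

```bash
python3 -m jog '[[-0.0005,0.002,0.022,-1.3,0,-0.15,0.03],[0,0.002,0.022,0,0,0,0.03],[0,0.001,0.018,0,0,0,0.03],[0,0,0,0,0,0,0.03],[0,0,0,0,0,0,0.03],[0,0,0,0,0,0,0.03]]'
python3 - <<'E'
from tgt import *
o=get_obs();print(cupxyz(o)[0],go(o,14,0,8)[1:],o["contact_force"],o["joints"].round(2),S()[3])
E
```

```text
time: 8.58
tcp_pos: [644.5, 91.8, 162.7]
eef_rot: [0.624, 0.712, 0.242, 0.214]
contact_force: [0.7, -1.2, -3.2]
width: 52.4
[15.82849399  0.22920238 10.87952845] (array([-0.26643866, -1.80058603,  2.88037973]), array([0.0950378 , 0.12569217, 0.03646467])) [ 0.73571387 -1.15170255 -3.19339298] [-0.66 -0.03  0.45  2.15  0.18  0.37  1.35] [-0.60464618 -0.07958434  0.79250825]
```

```bash
python3 -m jog '[[0,0,0.003,0,0,0,0.03],[0,0,0.003,0,0,0,0.03],[0,0,0.0,0,0,0,0.03]]'; for i in 1; do python3 -m jog '[[0,0,0.001,0,0,0,0.03],[0,0,0.001,0,0,0,0.03]]'; python3 -m jog '[[0,0,0.001,0,0,0,0.03]]';python3 -m jog '[[0,0,0.001,0,0,0,0.03]]'; done
```

```text
time: 8.83
tcp_pos: [646.7, 92.2, 156.6]
eef_rot: [0.624, 0.712, 0.242, 0.213]
contact_force: [0.1, -0.2, -2.3]
width: 52.9
time: 9.0
tcp_pos: [647.7, 92.4, 154.9]
eef_rot: [0.624, 0.712, 0.242, 0.213]
contact_force: [0.3, -0.6, -2.7]
width: 52.4
time: 9.08
tcp_pos: [648.3, 92.4, 154.0]
eef_rot: [0.624, 0.712, 0.242, 0.213]
contact_force: [-0.3, -0.4, -3.4]
width: 52.4
time: 9.17
tcp_pos: [648.8, 92.5, 153.1]
eef_rot: [0.624, 0.712, 0.242, 0.213]
contact_force: [-13.6, -2.1, 9.1]
width: 52.1
```

```bash
python3 - <<'E'
from tgt import *
o=get_obs();print(o["tcp_pos"],cupxyz(o)[0],o["contact_force"],o["ft_torque"])
E
python3 -m jog '[[0,0,-0.002,0,0,0,0.03],[0,-0.009,-0.002,0,0,0,0.03],[0,-0.010,0,0,0,0,0.03],[0,-0.010,0,0,0,0,0.03],[0,0,0,0,0,0,0.03],[0,0,0,0,0,0,0.03]]'
python3 - <<'E'
from tgt import *
o=get_obs();print(cupxyz(o)[0],go(o,14,0,8)[1:],o["contact_force"],o["joints"].round(2),S()[3])
E
```

```text
[648.84273307  92.48725837 153.11437246] [13.43132069  0.3543587   0.65954201] [-13.60813317  -2.1184588    9.05425859] [-0.23038015  1.58487198  0.01073558]
time: 9.67
tcp_pos: [622.8, 89.0, 137.5]
eef_rot: [0.624, 0.712, 0.241, 0.213]
contact_force: [0.0, 0.6, -2.0]
width: 52.2
[-16.9671046    0.30370382   4.35062595] (array([-0.36103486, 30.94408368, -3.6808937 ]), array([-0.05563123,  0.0824926 ,  0.04093769])) [ 0.02296284  0.64203371 -1.97205274] [-0.66 -0.04  0.44  2.22  0.23  0.31  1.3 ] [-0.60464618 -0.07958434  0.79250825]
```

```bash
python3 -m jog '[[0,0,0.002,0,0,0,0.03],[0,0,0.0,0,0,0,0.03]]'; python3 -m jog '[[0,0,0.001,0,0,0,0.03]]';python3 -m jog '[[0,0,0.0005,0,0,0,0.03]]'; python3 - <<'E'
from tgt import *
o=get_obs();print(o["tcp_pos"],cupxyz(o)[0],o["contact_force"],o["ft_torque"])
E
```

```text
time: 9.83
tcp_pos: [625.6, 89.5, 137.3]
eef_rot: [0.624, 0.712, 0.242, 0.213]
contact_force: [-0.3, -0.7, -2.8]
width: 52.6
time: 9.92
tcp_pos: [626.2, 89.5, 136.6]
eef_rot: [0.624, 0.712, 0.242, 0.213]
contact_force: [0.1, 0.2, -2.6]
width: 52.0
time: 10.0
tcp_pos: [626.3, 89.5, 135.9]
eef_rot: [0.624, 0.712, 0.242, 0.213]
contact_force: [0.2, -0.4, -3.3]
width: 52.3
[626.28686885  89.50970279 135.9403506 ] [-15.06373831   0.34075825   0.92332622] [ 0.18077775 -0.39961534 -3.30923039] [-0.13381716  0.97910421 -0.01169521]
```

```bash
python3 -m jog '[[0,0,0.0005,0,0,0,0.03]]';python3 -m jog '[[0,0,0.0005,0,0,0,0.03]]'; python3 - <<'E'
from tgt import *
o=get_obs();print(o["tcp_pos"],cupxyz(o)[0],o["contact_force"],o["ft_torque"])
E
```

```text
time: 10.08
tcp_pos: [626.4, 89.5, 135.4]
eef_rot: [0.624, 0.712, 0.242, 0.213]
contact_force: [0.2, -0.8, -2.8]
width: 52.8
time: 10.17
tcp_pos: [626.6, 89.5, 135.0]
eef_rot: [0.624, 0.712, 0.242, 0.213]
contact_force: [-3.7, -1.2, 2.0]
width: 52.5
[626.62796147  89.52288165 135.01824699] [-1.53627328e+01  3.09762566e-01 -1.41358770e-02] [-3.66409619 -1.24529581  1.96737614] [-0.16314723  1.08145347 -0.06026928]
```

```bash
sed -i 's/^f=solve(.15);P=f.x/f=solve(1);P=f.x/' tgt.py
python3 - <<'E'
from tgt import *
H,X,Y,N=S();B=np.c_[X,Y,N];print(np.degrees(P[4]),H)
Rm=R.from_quat([0.624,.712,.242,.213]).as_matrix()
for t in ([648.84,92.49,153.11],[626.63,89.52,135.02]):
    print(B.T@(np.array(t)+Rm@OFF-H))
o=get_obs();print(go(o,-15,0,3)[1:])
E
```

```text
38.559698173236704 [648.74240983  92.06705987 128.05582756]
[13.40764609  0.39270178 -0.26735577]
[-15.39023493   0.33476092  -0.44565774]
(array([-0.35615576,  0.00671623, -3.48204435]), array([-0.94665302,  0.07028805,  0.05700414]))
```

```bash
python3 -m jog '[[-0.0003,0,-0.005,-0.95,0.07,0.05,0.03],[0,-0.010,0,0,0,0,0.03],[0,-0.014,0,0,0,0,0.03],[0,-0.014,0,0,0,0,0.03],[0,-0.012,0,0,0,0,0.03],[0,-0.006,0,0,0,0,0.03],[0,0,0,0,0,0,0.03],[0,0,0,0,0,0,0.03]]'; python3 - <<'E'
from tgt import *
o=get_obs();print(o["joints"].round(2),cupxyz(o)[0],go(o,-70,0,-14.6)[1:],o["contact_force"])
E
```

```text
time: 10.83
tcp_pos: [580.5, 83.2, 104.4]
eef_rot: [0.622, 0.709, 0.249, 0.218]
contact_force: [0.3, 0.4, -2.5]
width: 52.8
[-0.61 -0.09  0.38  2.35  0.42  0.22  1.1 ] [-7.05556026e+01  5.97251557e-02  4.62292313e+00] (array([-0.05959765,  0.55601321, 19.22473154]), array([ 4.08282200e-02, -1.23206407e-02, -8.09281575e-05])) [ 0.31745823  0.36212847 -2.49353095]
```

```bash
python3 -m jog '[[0,0,0.008,0,0,0,0.03],[0,0,0.008,0,0,0,0.03],[0,0,0.003,0,0,0,0.03],[0,0,0,0,0,0,0.03],[0,0,0,0,0,0,0.03]]'; python3 - <<'E'
from tgt import *
o=get_obs();print(o["joints"].round(2),cupxyz(o)[0],go(o,-55,0,-14.6)[1:],o["contact_force"])
im=get_image("wrist");cv2.imwrite("pics/w6.png",cv2.resize(im["pixels"],(800,600),interpolation=cv2.INTER_CUBIC))
im=get_image("top");cv2.imwrite("pics/t6.png",cv2.resize(im["pixels"][120:220,190:310],None,fx=6,fy=6,interpolation=cv2.INTER_CUBIC))
E
```

```text
time: 11.25
tcp_pos: [592.3, 84.7, 89.5]
eef_rot: [0.622, 0.71, 0.248, 0.218]
contact_force: [-0.5, -0.2, -2.3]
width: 52.5
[-0.62 -0.03  0.4   2.34  0.39  0.17  1.12] [-7.05444187e+01  4.26397307e-02 -1.44567686e+01] (array([-0.04883597, 15.55063489,  0.14879577]), array([0.01814566, 0.0087806 , 0.01039715])) [-0.52036988 -0.16703575 -2.2524879 ]
```

View pics/w6.png

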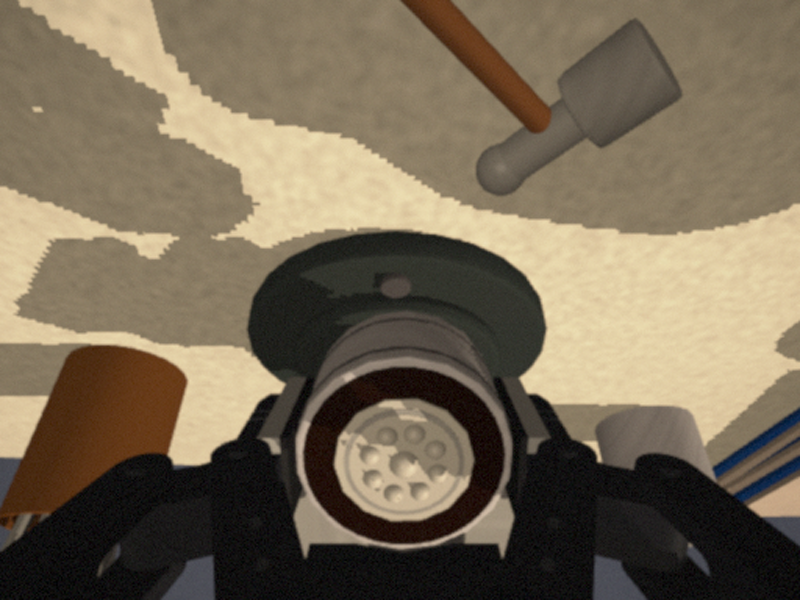

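```bash
cat > st.py <<'E'
from tgt import *
o=get_obs();c,Rm,B=cupxyz(o);print("t",round(o["time"],2),"cup",c.round(2),"F(XYN)",(B.T@(o["contact_force"]-[0.3,0,-2.6])).round(1),"q6",o["joints"][5].round(2),"rv",go(o,0,0,0)[2].round(2))
E
python3 -m jog '[[0,0.004,0,0,0,0,0.03],[0,0.004,0,0,0,0,0.03],[0,0,0,0,0,0,0.03]]' >/dev/null; python3 st.py
for i in 1; do python3 -m jog '[[0,0.001,0,0,0,0,0.03]]'>/dev/null; python3 st.py; python3 -m jog '[[0,0.001,0,0,0,0,0.03]]'>/dev/null; python3 st.py; python3 -m jog '[[0,0.001,0,0,0,0,0.03]]'>/dev/null; python3 st.py;  done
```

```text
t 11.6 cup [-60.9    0.27 -14.07] F(XYN) [ 0.3 -0.2  0.2] q6 0.18 rv [ 0.16 -0.04 -0.02]
t 11.68 cup [-61.51   0.1  -14.26] F(XYN) [-0.9 -0.2 -0.5] q6 0.18 rv [ 0.04 -0.01 -0.01]
t 11.77 cup [-6.108e+01  1.000e-02 -1.437e+01] F(XYN) [-0.1  0.7 -0.1] q6 0.19 rv [-0.01 -0.   -0.  ]
t 11.85 cup [-60.22   0.07 -14.41] F(XYN) [-0.3  0.6 -0.4] q6 0.19 rv [-0.01 -0.    0.01]
```

```bash
python3 -m jog '[[0,0.001,0,0,0,0,0.03]]'>/dev/null; python3 st.py; python3 -m jog '[[0,0.001,0,0,0,0,0.03]]'>/dev/null; python3 st.py; python3 -m jog '[[0,0.001,0,0,0,0,0.03]]'>/dev/null; python3 st.py
```

```text
t 11.93 cup [-5.926e+01  4.000e-02 -1.444e+01] F(XYN) [-1.3  0.4  0. ] q6 0.19 rv [-0.02 -0.    0.  ]
t 12.02 cup [-5.820e+01  5.000e-02 -1.444e+01] F(XYN) [-0.4 -0.9  0.5] q6 0.19 rv [-0.01 -0.    0.01]
t 12.1 cup [-57.2    0.06 -14.45] F(XYN) [-0.4 -1.1  0.2] q6 0.19 rv [-0.01 -0.    0.01]
```

```bash
python3 -m jog '[[0,0.001,0,0,0,0,0.03]]'>/dev/null; python3 st.py; python3 -m jog '[[0,0.001,0,0,0,0,0.03]]'>/dev/null; python3 st.py; python3 -m jog '[[0,0.001,0,0,0,0,0.03]]'>/dev/null; python3 st.py
```

```text
t 12.18 cup [-56.15   0.06 -14.46] F(XYN) [-0.5  0.8  0.2] q6 0.19 rv [-0.01 -0.    0.01]
t 12.27 cup [-5.509e+01  5.000e-02 -1.444e+01] F(XYN) [-0.7 -1.   0.1] q6 0.19 rv [-0.01 -0.    0.01]
t 12.35 cup [-54.12   0.06 -14.44] F(XYN) [ 0.4 -1.   0.8] q6 0.19 rv [-0.01 -0.    0.01]
```

```bash
python3 -m jog '[[0,0.001,0,0,0,0,0.03]]'>/dev/null; python3 st.py; python3 -m jog '[[0,0.001,0,0,0,0,0.03]]'>/dev/null; python3 st.py; python3 -m jog '[[0,0.001,0,0,0,0,0.03]]'>/dev/null; python3 st.py
```

```text
t 12.43 cup [-5.311e+01  4.000e-02 -1.445e+01] F(XYN) [-0.2  0.6  0.9] q6 0.2 rv [-0.01 -0.    0.01]
t 12.52 cup [-52.1    0.08 -14.43] F(XYN) [ 0.1 -1.1 -0.3] q6 0.2 rv [-0.01 -0.    0.01]
t 12.6 cup [-51.09   0.11 -14.43] F(XYN) [0.3 0.  0.2] q6 0.2 rv [-0.01 -0.    0.01]
```

```bash
python3 -m jog '[[0,0.001,0,0,0,0,0.03]]'>/dev/null; python3 st.py; python3 -m jog '[[0,0.001,0,0,0,0,0.03]]'>/dev/null; python3 st.py; python3 -m jog '[[0,0.001,0,0,0,0,0.03]]'>/dev/null; python3 st.py; python3 -m jog '[[0,0.001,0,0,0,0,0.03]]'>/dev/null; python3 st.py
```

```text
t 12.68 cup [-5.007e+01  4.000e-02 -1.443e+01] F(XYN) [ 0.2 -0.2  0.6] q6 0.2 rv [-0.   -0.    0.01]
t 12.77 cup [-49.09   0.07 -14.44] F(XYN) [-0.3 -0.2  0.4] q6 0.2 rv [-0.01 -0.    0.01]
t 12.85 cup [-48.11   0.07 -14.44] F(XYN) [-0.1 -0.2 -0.1] q6 0.2 rv [-0.01 -0.    0.01]
t 12.93 cup [-47.07   0.08 -14.43] F(XYN) [0.4 0.1 0.1] q6 0.2 rv [-0. -0.  0.]
```

```bash
python3 -m jog '[[0,0.0015,0,0,0,0,0.03],[0,0.001,0,0,0,0,0.03]]'>/dev/null; python3 st.py; python3 -m jog '[[0,0.0015,0,0,0,0,0.03],[0,0.001,0,0,0,0,0.03]]'>/dev/null; python3 st.py; python3 -m jog '[[0,0.0015,0,0,0,0,0.03],[0,0.001,0,0,0,0,0.03]]'>/dev/null; python3 st.py
```

```text
t 13.1 cup [-44.46   0.05 -14.43] F(XYN) [ 0.2 -0.6  0.3] q6 0.21 rv [ 0.   -0.    0.01]
t 13.27 cup [-41.9    0.07 -14.42] F(XYN) [-0.3  1.   0.9] q6 0.21 rv [ 0.01 -0.    0.  ]
t 13.43 cup [-39.42   0.08 -14.42] F(XYN) [-0.9  0.4 -0.5] q6 0.22 rv [ 0.01 -0.    0.01]
```

```bash
python3 -m jog '[[0,0.0015,0,0,0,0,0.03],[0,0.001,0,0,0,0,0.03]]'>/dev/null; python3 st.py; python3 -m jog '[[0,0.0015,0,0,0,0,0.03],[0,0.001,0,0,0,0,0.03]]'>/dev/null; python3 st.py; python3 -m jog '[[0,0.0015,0,0,0,0,0.03],[0,0.001,0,0,0,0,0.03]]'>/dev/null; python3 st.py
```

```text
t 13.6 cup [-36.93   0.09 -14.44] F(XYN) [-0.3  0.1  0.3] q6 0.22 rv [ 0.01 -0.    0.01]
t 13.77 cup [-34.47   0.08 -14.43] F(XYN) [-0.3 -0.4  0.3] q6 0.22 rv [ 0. -0.  0.]
t 13.93 cup [-31.96   0.06 -14.44] F(XYN) [-0.9  0.3  0. ] q6 0.23 rv [ 0.   -0.    0.01]
```

```bash
python3 -m jog '[[0,0.0015,0,0,0,0,0.03],[0,0.001,0,0,0,0,0.03]]'>/dev/null; python3 st.py; python3 -m jog '[[0,0.0015,0,0,0,0,0.03],[0,0.001,0,0,0,0,0.03]]'>/dev/null; python3 st.py; python3 -m jog '[[0,0.001,0,0,0,0,0.03],[0,0.001,0,0,0,0,0.03]]'>/dev/null; python3 st.py
```

```text
t 14.1 cup [-29.49   0.08 -14.43] F(XYN) [-0.8  0.3  1.2] q6 0.23 rv [-0. -0.  0.]
t 14.27 cup [-28.51  -0.09 -14.62] F(XYN) [-2.1  0.1  1.3] q6 0.23 rv [-0.14  0.02  0.01]
t 14.43 cup [-26.45  -0.08 -14.66] F(XYN) [-2.9 -0.1  0.3] q6 0.24 rv [-0.13  0.02  0.01]
```

```bash
python3 -m jog '[[0,0.001,0,0,0,0,0.03],[0,0.001,0,0,0,0,0.03]]'>/dev/null; python3 st.py; python3 -m jog '[[0,0.001,0,0,0,0,0.03],[0,0.001,0,0,0,0,0.03]]'>/dev/null; python3 st.py; python3 -m jog '[[0,0.001,0,0,0,0,0.03],[0,0.001,0,0,0,0,0.03]]'>/dev/null; python3 st.py
```

```text
t 14.6 cup [-24.19  -0.1  -14.62] F(XYN) [-4.  -0.2 -0.4] q6 0.24 rv [-0.11  0.02  0.01]
t 14.77 cup [-22.03  -0.23 -14.6 ] F(XYN) [-4.  -0.8  0.3] q6 0.24 rv [-0.09  0.02  0.  ]
t 14.93 cup [-19.81  -0.38 -14.55] F(XYN) [-4.8 -0.7  0.5] q6 0.25 rv [-0.08  0.03 -0.01]
```

```bash
python3 -m jog '[[0,0.0015,0,0,0,0,0.03],[0,0.001,0,0,0,0,0.03]]'>/dev/null; python3 st.py; python3 -m jog '[[0,0.0015,0,0,0,0,0.03],[0,0.001,0,0,0,0,0.03]]'>/dev/null; python3 st.py; python3 -m jog '[[0,0.001,0,0,0,0,0.03],[0,0.001,0,0,0,0,0.03]]'>/dev/null; python3 st.py
```

```text
t 15.1 cup [-16.93  -0.55 -14.52] F(XYN) [-4.6 -2.4  0.1] q6 0.25 rv [-0.04  0.04 -0.02]
t 15.27 cup [-13.95  -0.53 -14.43] F(XYN) [-3.5 -2.8  0.5] q6 0.25 rv [ 0.    0.03 -0.02]
t 15.43 cup [-11.57  -0.49 -14.37] F(XYN) [-2.  -3.3  0.3] q6 0.25 rv [ 0.04  0.03 -0.02]
```

```bash
python3 -m jog '[[0,0.001,0,0,0,0,0.03],[0,0.001,0,0,0,0,0.03]]'>/dev/null; python3 st.py; python3 -m jog '[[0,0.001,0,0,0,0,0.03],[0,0.001,0,0,0,0,0.03]]'>/dev/null; python3 st.py; python3 -m jog '[[0,0.001,0,0,0,0,0.03]]'>/dev/null; python3 st.py; python3 -m jog '[[0,0.001,0,0,0,0,0.03]]'>/dev/null; python3 st.py
```

```text
t 15.6 cup [ -9.29  -0.36 -14.31] F(XYN) [-2.7 -3.9  1.5] q6 0.26 rv [ 0.07  0.02 -0.02]
t 15.77 cup [ -6.96  -0.18 -14.26] F(XYN) [-1.8 -3.8  0.5] q6 0.26 rv [ 0.1   0.   -0.01]
t 15.85 cup [ -5.87  -0.06 -14.24] F(XYN) [-1.4 -4.9  0.3] q6 0.26 rv [ 0.11 -0.01 -0.01]
t 15.93 cup [ -4.84  -0.04 -14.23] F(XYN) [-0.6 -4.7  0.4] q6 0.26 rv [ 0.11 -0.01 -0.01]
```

```bash
python3 -m jog '[[0,0.001,0,0,0,0,0.03]]'>/dev/null; python3 st.py; python3 -m jog '[[0,0.001,0,0,0,0,0.03]]'>/dev/null; python3 st.py; python3 -m jog '[[0,0.001,0,0,0,0,0.03]]'>/dev/null; python3 st.py
```

```text
t 16.02 cup [ -3.8    0.04 -14.22] F(XYN) [-0.1 -4.7  0.6] q6 0.26 rv [ 0.11 -0.01 -0.  ]
t 16.1 cup [ -2.63  -0.06 -14.21] F(XYN) [ 0.6 -5.8 -0.3] q6 0.26 rv [ 0.13 -0.01 -0.01]
t 16.18 cup [ -1.51   0.1  -14.18] F(XYN) [ 1.8 -3.8  0.3] q6 0.27 rv [ 0.14 -0.02 -0.01]
```

```bash
python3 -m jog '[[0,0.0005,0,0,0,0,0.03]]'>/dev/null; python3 st.py; python3 -m jog '[[0,0.0005,0,0,0,0,0.03]]'>/dev/null; python3 st.py
```

```text
t 16.27 cup [ -1.27   0.57 -14.19] F(XYN) [ 0.6 -3.3  2.1] q6 0.27 rv [ 0.12 -0.04  0.01]
t 16.35 cup [ -1.28   0.55 -14.24] F(XYN) [ 0.4 -2.   1.8] q6 0.27 rv [ 0.07 -0.04  0.02]
```

```bash
python3 -m jog '[[0,0.0005,0,0,0,0,0.03]]'>/dev/null; python3 st.py; python3 -m jog '[[0,0.0005,0,0,0,0,0.03]]'>/dev/null; python3 st.py;  python3 -m jog '[[0,0.0005,0,0,0,0,0.03]]'>/dev/null; python3 st.py
```

```text
t 16.43 cup [ -1.29   0.56 -14.31] F(XYN) [ 0.2 -2.   1.5] q6 0.27 rv [ 0.03 -0.04  0.02]
t 16.52 cup [ -1.31   0.48 -14.42] F(XYN) [-1.  -3.1  2. ] q6 0.27 rv [-0.02 -0.03  0.02]
t 16.6 cup [ -1.27   0.5  -14.51] F(XYN) [-0.2 -2.7  1.1] q6 0.27 rv [-0.06 -0.02  0.03]
```

```bash
python3 - <<'E'
from tgt import *
o=get_obs();print(o["joints"].round(3),o["effort"].round(2),o["contact_force"],o["ft_torque"],o["width"])
im=get_image("wrist");cv2.imwrite("pics/w7.png",cv2.resize(im["pixels"],(800,600),interpolation=cv2.INTER_CUBIC))
im=get_image("top");cv2.imwrite("pics/t7.png",cv2.resize(im["pixels"][130:210,200:290],None,fx=7,fy=7,interpolation=cv2.INTER_CUBIC))
E
```

```text
[-0.628  0.017  0.425  2.187  0.148  0.271  1.367] [-1.430e+00 -2.839e+01 -1.160e+00 -3.110e+01  2.000e-02 -3.960e+00
 -2.000e-02] [-0.18262408 -2.80603975 -1.91619507] [-0.5557477   1.06709414 -0.30980572] 52.46153426539971
```

View pics/w7.png

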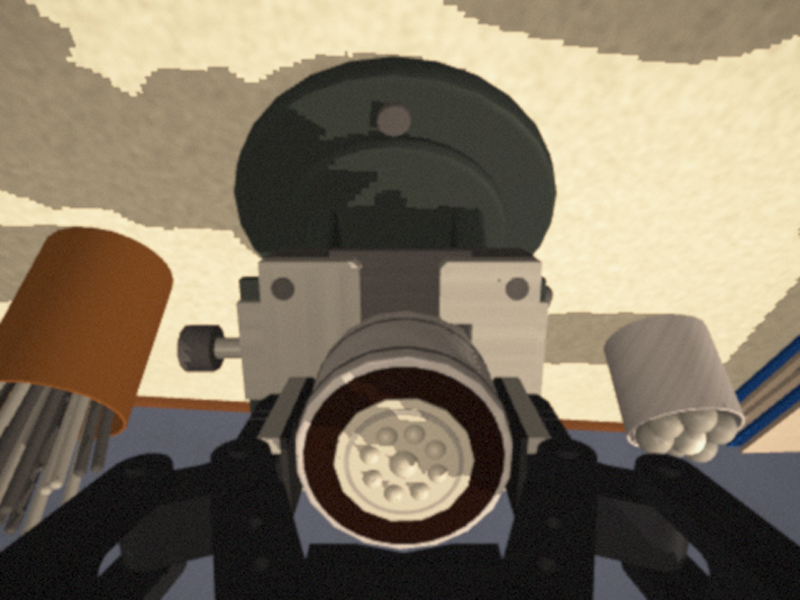

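View pics/t7.png

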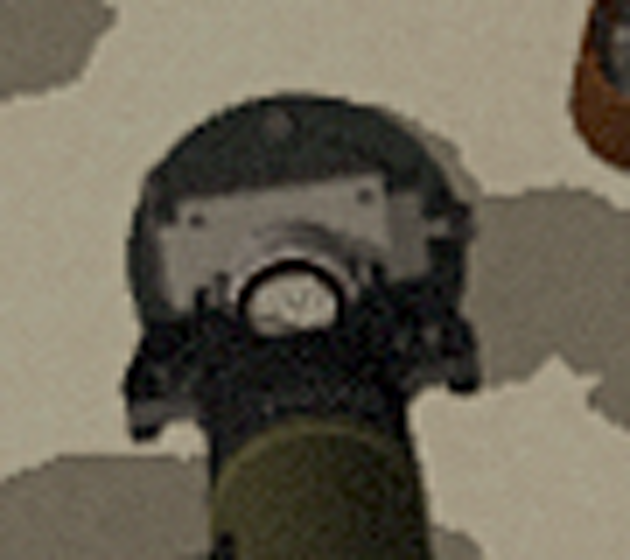

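```bash
python3 -m jog '[[0,0.001,0,0,0,0,0.03]]'>/dev/null; python3 st.py; python3 -m jog '[[0,0.0015,0,0,0,0,0.03]]'>/dev/null; python3 st.py
```

```text
t 16.78 cup [ -0.71   0.5  -14.63] F(XYN) [-0.6 -2.7  0.3] q6 0.27 rv [-0.09 -0.02  0.04]
t 16.87 cup [  0.05   0.34 -14.73] F(XYN) [-4.4 -1.6  0.7] q6 0.28 rv [-0.18 -0.    0.04]
```

```bash
python3 -m jog '[[0,0.001,0,0,0,0,0.03]]'>/dev/null; python3 st.py; python3 -m jog '[[0,0.001,0,0,0,0,0.03]]'>/dev/null; python3 st.py
```

```text
t 16.95 cup [  0.32   0.15 -14.86] F(XYN) [-4.8 -2.1  0.4] q6 0.28 rv [-0.26  0.02  0.03]
t 17.03 cup [  0.52  -0.03 -14.98] F(XYN) [-6.2 -1.7  2.1] q6 0.28 rv [-0.33  0.03  0.03]
```

```bash
python3 -m jog '[[0,0.0015,-0.0003,-0.2,0,0,0.03]]'>/dev/null; python3 st.py; python3 -m jog '[[0,0.0015,-0.0003,-0.2,0,0,0.03]]'>/dev/null; python3 st.py; python3 -c "
from cell import *
import cv2
o=get_obs();print(o['contact_force'],o['ft_torque'],o['width'])"
```

```text
t 17.12 cup [  0.61  -0.04 -14.95] F(XYN) [-9.4 -0.2  0.7] q6 0.28 rv [-0.27  0.05  0.03]
t 17.2 cup [  0.71  -0.05 -14.92] F(XYN) [-9.8 -0.4 -1. ] q6 0.28 rv [-0.2   0.06  0.04]
[-6.65090261 -1.34090089 -9.47172767] [-0.57302877  3.22627578 -0.07068935] 52.36891534159869
```

```bash
python3 -m jog '[[0,0.002,0,0,0,0,0.03]]'>/dev/null; python3 st.py; python3 -m jog '[[0,0.002,0,0,0,0,0.03]]'>/dev/null; python3 st.py; python3 -m jog '[[0,0,0,0,0,0,0.03],[0,0,0,0,0,0,0.03]]'>/dev/null; python3 st.py
```

```text
t 17.28 cup [  0.7   -0.1  -15.04] F(XYN) [-15.3  -0.   10.8] q6 0.28 rv [-0.39  0.08  0.05]
t 17.37 cup [  0.64  -0.09 -15.07] F(XYN) [-17.9  -0.5  18.9] q6 0.29 rv [-0.61  0.08  0.06]
t 17.53 cup [  0.62  -0.1  -15.03] F(XYN) [-15.5  -0.7  13.2] q6 0.29 rv [-0.6   0.08  0.05]
```

```bash
python3 -m jog '[[0,-0.001,-0.0005,-0.6,0,0,0.03],[0,-0.001,0,0,0,0,0.03]]'>/dev/null; python3 st.py; python3 -m jog '[[0,-0.001,0,0,0,0,0.03]]'>/dev/null; python3 st.py; python3 -m jog '[[0,-0.001,0,0,0,0,0.03]]'>/dev/null; python3 st.py; python3 -m jog '[[0,-0.001,0,0,0,0,0.03]]'>/dev/null; python3 st.py
```

```text
t 17.7 cup [  0.84  -0.18 -14.8 ] F(XYN) [-9.2 -0.7 -1.7] q6 0.27 rv [0.26 0.08 0.06]
t 17.78 cup [  0.8   -0.19 -14.77] F(XYN) [-7.6 -0.9 -2.7] q6 0.26 rv [0.33 0.08 0.05]
t 17.87 cup [  0.89  -0.14 -14.69] F(XYN) [-8.7 -0.5 -4.8] q6 0.26 rv [0.43 0.07 0.05]
t 17.95 cup [  0.99  -0.21 -14.53] F(XYN) [-9.7 -1.1 -4.5] q6 0.26 rv [0.52 0.07 0.04]
```

```bash
python3 -m jog '[[0,-0.002,0,0.3,0,0,0.03]]'>/dev/null; python3 st.py; python3 -m jog '[[0,-0.002,0,0.2,0,0,0.03]]'>/dev/null; python3 st.py; python3 -m jog '[[0,-0.002,0,0,0,0,0.03]]'>/dev/null; python3 st.py
```

```text
t 18.03 cup [  0.83  -0.2  -14.19] F(XYN) [-8.4 -1.9 -4.2] q6 0.26 rv [0.41 0.05 0.03]
t 18.12 cup [  0.76  -0.18 -13.79] F(XYN) [-6.8 -2.5 -3.2] q6 0.26 rv [0.37 0.03 0.01]
t 18.2 cup [  0.75  -0.08 -13.41] F(XYN) [-4.7 -2.8 -6.3] q6 0.26 rv [ 0.56  0.   -0.01]
```

```bash
python3 -m jog '[[0,-0.001,0.0008,0.5,0,0,0.03],[0,0,0,0,0,0,0.03]]'>/dev/null; python3 st.py; python3 -m jog '[[0,-0.001,0,0,0,0,0.03],[0,0,0,0,0,0,0.03]]'>/dev/null; python3 st.py
```

```text
t 18.37 cup [  0.64  -0.06 -13.77] F(XYN) [-6.4 -1.4  0.2] q6 0.27 rv [ 0.12 -0.02 -0.02]
t 18.53 cup [  0.52  -0.02 -13.71] F(XYN) [-4.3 -2.4 -1.6] q6 0.27 rv [ 0.24 -0.02 -0.03]
```

```bash
python3 -m jog '[[0,-0.0015,0.0005,0.2,0,0,0.03],[0,0,0,0,0,0,0.03]]'>/dev/null; python3 st.py; python3 -m jog '[[0,-0.0015,0.0003,0.1,0,0,0.03],[0,0,0,0,0,0,0.03]]'>/dev/null; python3 st.py;python3 -m jog '[[0,-0.0015,0.0002,0,0,0,0.03],[0,0,0,0,0,0,0.03]]'>/dev/null; python3 st.py
```

```text
t 18.7 cup [  0.04   0.33 -14.05] F(XYN) [-1.6 -1.5  0.5] q6 0.27 rv [ 0.14 -0.06 -0.02]
t 18.87 cup [ -2.31   0.46 -14.49] F(XYN) [ 0.6 -2.1 -0.6] q6 0.27 rv [-0.03 -0.05 -0.  ]
t 19.03 cup [ -4.27   0.49 -14.81] F(XYN) [ 2.7 -1.5  0.4] q6 0.27 rv [-0.05 -0.05  0.  ]
```

```bash
python3 -m jog '[[0,-0.0005,0,0,0,0,0.03],[0,0,0,0,0,0,0.03]]'>/dev/null; python3 st.py; python3 -m jog '[[0,-0.001,0,0,0,0,0.03],[0,0,0,0,0,0,0.03]]'>/dev/null; python3 st.py
```

```text
t 19.2 cup [ -4.43   0.44 -14.76] F(XYN) [ 6.1 -2.   0.7] q6 0.27 rv [-0.03 -0.05 -0.  ]
t 19.37 cup [ -4.65   0.46 -14.69] F(XYN) [ 7.  -1.4 -1. ] q6 0.26 rv [ 0.05 -0.06 -0.01]
```

```bash
python3 -m jog '[[-0.0005,0.0015,0.0003,0,0,0,0.03],[0,0,0,0,0,0,0.03]]'>/dev/null; python3 st.py; python3 -m jog '[[0,0,0,0,0,0,0.07],[0,0,0,0,0,0,0.0854],[0,0,0,0,0,0,0.0854],[0,0,0,0,0,0,0.0854],[0,0,0,0,0,0,0.0854],[0,0,0,0,0,0,0.0854]]'; python3 st.py
```

```text
t 19.53 cup [ -4.7    0.12 -15.23] F(XYN) [ 5.3 -0.3 -0.4] q6 0.27 rv [-0.12 -0.05  0.01]
time: 20.03
tcp_pos: [642.2, 90.8, 128.0]
eef_rot: [0.623, 0.71, 0.246, 0.216]
contact_force: [-0.1, -0.7, 0.7]
width: 85.4
t 20.03 cup [ -7.38  -0.39 -15.65] F(XYN) [ 1.7 -0.6  2.9] q6 0.27 rv [-0.36 -0.    0.01]
```

```bash
python3 -m jog '[[0,0,-0.01,0,0,0,0.0854],[0,0,-0.02,0,0,0,0.0854],[0,0,-0.03,0,0,0,0.0854],[0,0,-0.03,0,0,0,0.0854],[0,0,-0.03,0,0,0,0.0854],[0,0,0,0,0,0,0.0854],[0,0,0,0,0,0,0.0854]]'; python3 - <<'E'
from tgt import *
o=get_obs();im=get_image("wrist");cv2.imwrite("pics/w8.png",cv2.resize(im["pixels"],(800,600),interpolation=cv2.INTER_CUBIC));pickle.dump((o,im),open("w8.pkl","wb"))
s=get_image("scene");cv2.imwrite("pics/s8.png",cv2.resize(s["pixels"][170:290,190:310],None,fx=5,fy=5,interpolation=cv2.INTER_CUBIC))
H,X,Y,N=S();E=wcam(o,im)
for x in(0.5,-3.5):
  print(x,np.array(proj(im,H+x*X+38*N,E))*1.5625)
E
```

```text
time: 20.62
tcp_pos: [569.0, 81.2, 222.8]
eef_rot: [0.623, 0.71, 0.246, 0.216]
contact_force: [0.5, -0.0, 0.3]
width: 85.4
0.5 [403.64002847 328.63227828]
-3.5 [403.63735343 320.54477787]
```

View pics/w8.png

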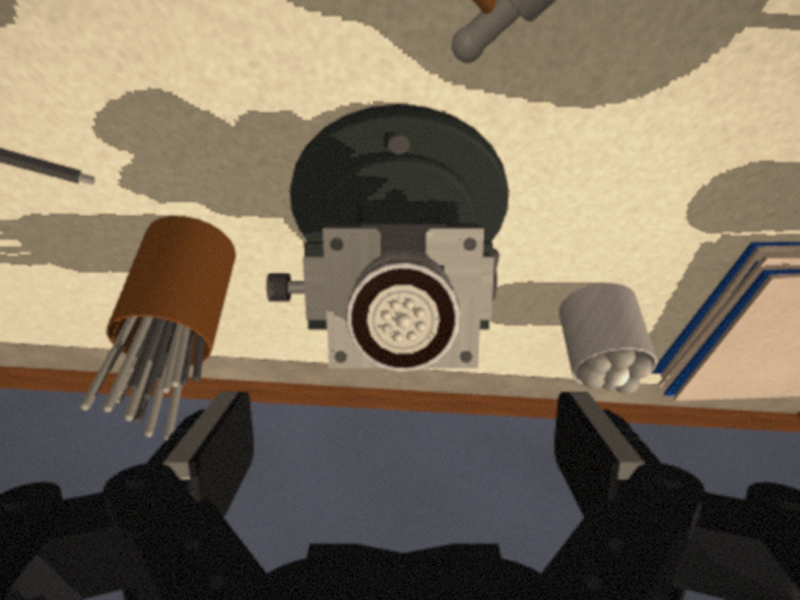

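View pics/s8.png

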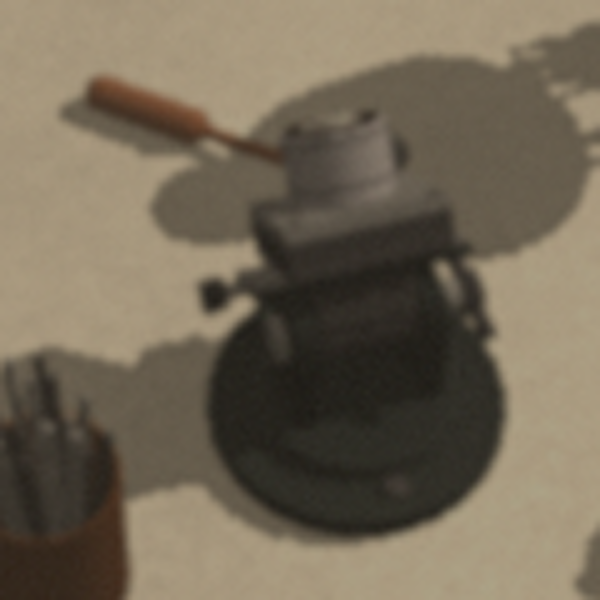

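```bash
python3 -m jog '[[0,0,0,0,0,0,0.0854],[0,0,0,0,0,0,0.0854],[0,0,0,0,0,0,0.0854],[0,0,0,0,0,0,0.0854],[0,0,0,0,0,0,0.0854],[0,0,0,0,0,0,0.0854]]'; python3 - <<'E'
from cell import *
import cv2,pickle,numpy as np
o,a=pickle.load(open("w8.pkl","rb"));b=get_image("wrist")
f=lambda i:np.float32(cv2.cvtColor(i["pixels"][165:240,215:300],cv2.COLOR_BGR2GRAY))
print(cv2.phaseCorrelate(f(a),f(b)))
print(hand_in())
E
```

```text
time: 21.22
tcp_pos: [568.9, 81.2, 222.7]
eef_rot: [0.623, 0.71, 0.246, 0.216]
contact_force: [-0.1, 0.1, -0.5]
width: 85.4
((0.029291506237356657, 0.8025916001068865), 1.035859211674443)
the job is handed in; nothing more can be done
None
```

The cup with the round medallion is in the slotted plate, released, and the job was handed in at about 21 s of the 54 s allowed. I have no verdict back.

**What I did:** I located the plate from three wrist views. I then touched its top face with the flange at two points to correct the height and tilt (about 38.6° off level). The cup went in through the mouth with almost no force, pushed the flap at about 5 N, and reached the end stop. There the force rose to about 18 N along the slot and 19 N square to the plate, the highest I saw in the slot; one touch on the plate read about 18 N. Both are below the 45 N limit.

**Last checks:**
- **Flap shut:** the flap is hidden under the cup, so I judged this by pulling back. The cup stopped after about 5 mm against about 7 N.
- **Resting position:** the picture after release shows the cup square on the plate, about 4 to 4.5 mm back from home. That is about 1 mm more than expected, within the camera calibration's uncertainty, and inside the 7 mm limit.
- **Contact:** the gripper is clear of everything, with contact force about zero.
- **One check is not clean:** two pictures 0.6 s apart differ by 0.8 pixel (roughly 0.7 mm) in the direction along the slot. I took this for the arm settling but did not confirm it before handing in, so a slight movement of the cup is not ruled out.
- **Other objects:** I kept clear of the square-plaque cup, the hammer and the white cup, and felt no contact with them. I did not measure their positions again at the end.

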